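# Nest the steel stain set on the microscopy desk

## Robot

A 6-joint arm with a two-finger parallel gripper is mounted at the origin on the work surface. World frame = base frame: x ahead of the robot, y to its left, z up, the work surface at z = 0. Lengths are in mm, angles in rad, forces in N, time in s.
With the tool pointing down it reaches from about 350 to 975 mm from the base axis. Payload 7.1 kg.
Tool frame: the origin (TCP) lies at the very end of the fingers, on their centre line; the grasp point (between the pads) lies 19 mm behind it (ctrl.grasp_offset is the distance from the TCP to the grasp point, in mm); z points along the fingers, y is the line along which they close (so a half turn about z gives the same grasp; the last joint's range is limited). The gripper opens to 88 mm and grips with 3 to 60 N. Pads are 20 mm wide; open, the fingers measure 115 mm over their backs; the gripper's body (75 mm by 178 mm) begins 61 mm behind the grasp point.
Start: joints at [1.285, 0.423, 1.63, -0, 1.089, -0.019], TCP at [164.747, 602.879, 222.675] pointing down, gripper open.
Joint ranges: [-3, 3], [-0.9, 2.11], [0.09, 2.58], [-1.31, 4.45], [0.11, 2.69], [-2.54, 2.54]. Speed limits (rad/s): [2.39, 2.39, 3.01, 3.14, 3.14, 3.14].

## Interface

Orientations are given as a rotation vector (axis times angle).
In Python, from workcell import ctrl, viewer, ticket, models gives the robot as it stands.
- The arm moves only by the tool play_rows, never from a script. Its arguments are lists of equal length, an entry for each row: "dp": the shift along the world's x, y, z in mm, a list of three; "yaw": the turn about the world's z in degrees. In form: {"dp": [[tx, ty, tz], ...], "yaw": [yaw, ...]}. A call has 1 to 8 rows; each row shifts and turns the commanded pose from where the row before left it; what a row does not reach is not made up. A row lasts 1/12 s, in which the tool goes at most 41.7 mm and 7.16 degrees, less where a joint would pass 70% of its speed; a pose out of reach is approached as far as the arm can. A call is refused whole if a number of a shift passes 41.7 or a number of a turn 7.16, either way. A call with a gripper value outside its range is refused whole. "gripper" is the closure, from 0 (fully open) to 1 (shut), set as the call begins (left out, the last holds). The fingers move at their own pace and stop on an object; the grip force is fixed at half the most. Time passes only in rows, so rows that do not move let the fingers close. It gives the time, the measured TCP pose, the force, the opening and the grip force at its end, in the units of the state.
- ctrl.get_obs(): the state, without advancing time (a new reading comes with each control period).
- viewer.get_image(name): name is "scene" or "top" or "wrist"; returns a dict with "pixels" (480x640x3 uint8, red, green, blue), "range_z" (480x640 float32, mm along the optical axis (not along the pixel's ray), 0 where there is no reading), "fx", "fy", "cx", "cy" (pixels), "T" (4x4, takes a point from camera to world coordinates); the wrist camera has in their place "hand_eye" (4x4, takes a point from camera to tool coordinates, whose origin is the TCP and whose axes are the flange's). Camera axes: x right, y up, looking along -z (the intrinsics and any distortion apply to the point x, -y, -z); pixel columns grow to the right and rows downward; lengths in mm; the calibration is good to about 2 mm. A picture is of the moment at which its call begins: read the wrist's pose just before it.
- ticket.close_job(): hands the job in; it is judged then, once.
Trained networks look in a picture, given as the dict that the camera call returned (one of the last four; its "shot" number tells which), for a name from the list of things; names that differ only in an ending like _2 or _b are one class to them, and where a whole thing is asked for, a point or a joint stands for the part that bears it (a point fixed in the world has none). Each returns a list of dicts, best first, with "conf" (0 to 1); they miss things now and then, are a little off and sometimes report something else, mostly with a low value. They report only what shows in the picture. A call takes as long as a camera call.
- models.look_for(picture, name): "bbox" ([centre column, centre row, width, height] in pixels, round what is visible of it).
- models.landmark_of(picture, name): "location" ([column, row] in pixels: a listed point, or the origin of a listed thing).
The state is a dict: "t": time; "qpos": joint angles; "qvel": joint speeds; "joint_torque": joint torques, N m; "ee_pos": TCP position; "orientation": TCP orientation; "ft_force": force on the tool from outside, world axes, zero at the start; "moment": the same for the moment, N m; "width": finger opening in mm; "grasp_force": force on a finger pad.
Only numpy, scipy, OpenCV 4.12 (cv2) and the standard library are available. Lean on these libraries where they do the work, as an engineer would, in place of code of your own. Each camera call takes 0.05 s, during which the arm holds its last target. There are 200 camera calls.

## Task

Put the plain steel stain set together on the desk, nested from largest to smallest: first stand the short wide cup without a handle upright inside the shallow pan, then stand the tall narrow tumbler upright inside that cup. Set each one down rather than letting it drop, and leave the steel mug with the handle where it stands.

Things in the scene. Friction and masses are not known exactly. Their poses are not given: they have to be found in the camera images.
- pan: The largest of the stain set: a shallow round open steel pan standing on the desk, 116 mm across the rim, 104 mm across the foot, 28 mm high, wall 3 mm, inner floor 98 mm across and 4 mm above the desk. Loose, about 0.2 kg. The origin is the centre of its underside, z up. Its start differs each time.
- cup_mid (a point): The middle one: a plain straight-sided open steel cup without a handle, 64 mm outside diameter, 70 mm high, wall 3 mm (mouth 58 mm), floor 4 mm thick, about 0.13 kg, standing upright on the desk. The point is its centre, on its axis half-way up (35 mm above its underside), z up. Take it across its outside, near the top (some 18 mm below the rim), so that the fingers stay clear of the pan's rim.
- tumbler_mid (a point): The smallest one: a tall narrow plain open steel tumbler, 38 mm outside diameter, 110 mm high, wall 2.5 mm, about 0.1 kg, standing upright on the desk. The point is its centre, on its axis half-way up (55 mm above its underside), z up. Take it across its outside, near the top (some 18 mm below the rim): nested, only its upper 44 mm stand out above the cup's rim.
- mug_mid (a point): A bystander that looks like the cup: a steel mug with a side handle, 72 mm across, 75 mm high, the handle reaching 37 mm out on its +y side. The point is its centre, half-way up. It is to stay where it is. Also standing among these things, one each: a black pot with pens up to 140 mm high, and a small white bottle 85 mm high; all these stand at least 130 mm apart between centres, and nothing near them is taller than 140 mm.

How it is judged:
By the outcome, as a careful person would: the job done as asked, in the order asked, and still so for the second after the job is handed in, with the robot touching nothing.
It also fails if it takes over 64 s, if anything falls off the work surface, if the arm or the gripper's body presses on something with over 40 N, if the wrist force passes 120 N, or if a joint passes its speed limit or range.

## Working session

There is one attempt and no reset: what is moved stays moved. The work goes in short steps, Python scripts to look and compute and a tool call to move; the robot and the scene stay as the last step left them, time stands still between calls to the robot, and variables do not carry over. Pictures are saved under pics/ and viewed, at most 10 in all, crops included, and the job is handed in when it is done.

Besides the shell and the picture viewer there is one more tool, called after "Request:" as a command line: name --pt "numbers of a row" for each row, then --argument value for the rest. play_rows: Moves the arm, as the interface text tells. Its arguments: {"type":"object","properties":{"dp":{"type":"array"},"yaw":{"type":"array"},"gripper":{"type":"number"}},"required":["dp","yaw"]}

```bash
mkdir -p pics; cat > h.py <<'E'
import numpy as np, cv2
from workcell import ctrl, viewer, ticket, models
from scipy.spatial.transform import Rotation as R
def shot(name):
    o=ctrl.get_obs(); p=viewer.get_image(name)
    if 'T' in p: T=np.array(p['T'])
    else:
        W=np.eye(4); W[:3,:3]=R.from_rotvec(o['orientation']).as_matrix(); W[:3,3]=o['ee_pos']; T=W@np.array(p['hand_eye'])
    return p,T
def save(p,f): cv2.imwrite('pics/'+f,p['pixels'][:,:,::-1])
def ray(p,T,u,v,z):
    d=T[:3,:3]@np.array([(u-p['cx'])/p['fx'],-(v-p['cy'])/p['fy'],-1]); c=T[:3,3]
    return c+d*(z-c[2])/d[2]
def cloud(p,T):
    v,u=np.mgrid[0:480,0:640]; r=p['range_z']
    c=np.stack([(u-p['cx'])/p['fx']*r,-(v-p['cy'])/p['fy']*r,-r],-1)
    w=c@T[:3,:3].T+T[:3,3]; w[r<=0]=np.nan
    return w
E
python3 - <<'E'
from h import *
np.set_printoptions(precision=1,suppress=True)
o=ctrl.get_obs(); print(o['t'],o['ee_pos'],o['orientation'],o['width'])
Z=dict(pan=0,cup_mid=35,tumbler_mid=55,mug_mid=37)
for n in ('top','scene'):
    p,T=shot(n); save(p,n+'0.png'); print(n,p.keys(),T[:3,3])
    for k,z in Z.items():
        for l in models.landmark_of(p,k)[:3]: print(k,l['conf'],np.array(l['location']),ray(p,T,*l['location'],z))
        for l in models.look_for(p,k)[:2]: print('  box',l['conf'],np.array(l['bbox']))
E
```

```text
0.0 [164.6 602.4 221.9] [-0.4 -3.1  0. ] 87.88353300781813
top dict_keys(['pixels', 'range_z', 'fx', 'fy', 'cx', 'cy', 'T', 'shot']) [ 424.3  -14.  1171.4]
pan 0.69 [221.8 221.6] [585.8 195.4   0. ]
  box 0.64 [219.4 218.7  56.8  62.5]
cup_mid 0.71 [474.1 338.6] [ 372.4 -270.6   35. ]
  box 0.59 [477.2 337.3  43.9  42.2]
tumbler_mid 0.92 [158.8 313.7] [411.8 293.8  55. ]
  box 0.7 [159.1 317.5  36.1  23.7]
mug_mid 0.73 [331.2 257.8] [515.8 -12.5  37. ]
scene dict_keys(['pixels', 'range_z', 'fx', 'fy', 'cx', 'cy', 'T', 'shot']) [ 847.5 -583.9  734.6]
pan 0.91 [379.6 218.6] [591.9 184.1   0. ]
  box 0.9 [381.4 210.4  49.   33.6]
cup_mid 0.77 [168.2 312.4] [ 369.6 -268.4   35. ]
  box 0.76 [169.8 313.6  41.7  55. ]
tumbler_mid 0.69 [332.4 151.1] [407.7 298.5  55. ]
  box 0.7 [333.9 152.1  15.7  45.2]
mug_mid 0.68 [310.3 248.7] [516.7  -7.6  37. ]
mug_mid 0.66 [167.9 312.8] [ 371.1 -270.3   37. ]
  box 0.64 [308.7 247.1  37.   56.5]
```

View pics/top0.png

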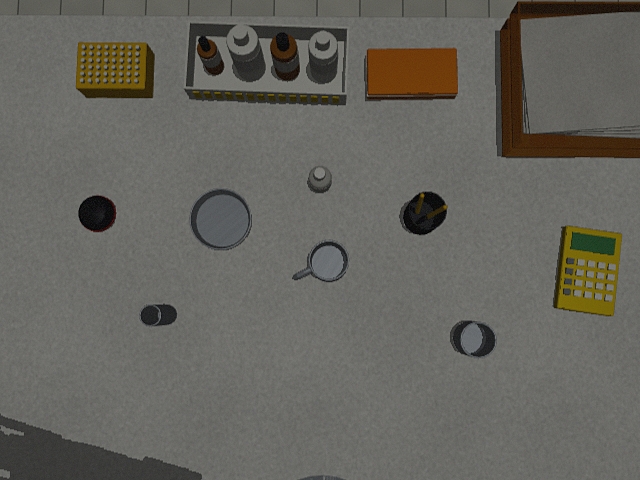

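View pics/scene0.png

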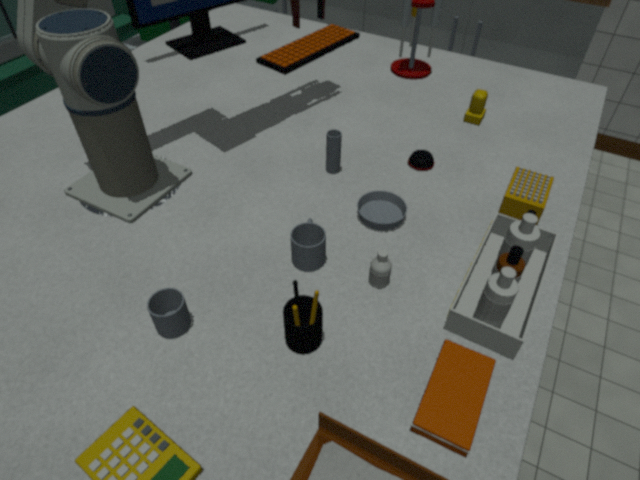

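Top view: pan at (221,219), cup at (473,338), tumbler at (158,314), and the mug with its handle at (328,261). The scene view agrees. Next I'll refine the positions from depth.

```bash
python3 - <<'E'
from h import *
np.set_printoptions(precision=1,suppress=True)
o=ctrl.get_obs(); print(R.from_rotvec(o['orientation']).as_matrix())
for n in ('top','scene'):
    p,T=shot(n); w=cloud(p,T)
    for k,c,r,z in (('pan',(588,190),70,(20,40)),('cup',(371,-270),45,(62,80)),('tum',(410,296),35,(100,120)),('pens',(510,-190),80,(50,200)),('mug',(516,-10),60,(65,85))):
        m=(np.hypot(w[...,0]-c[0],w[...,1]-c[1])<r)&(w[...,2]>z[0])&(w[...,2]<z[1]); q=w[m]
        if len(q)<5: print(n,k,'few',len(q)); continue
        e,rad=cv2.minEnclosingCircle(q[:,:2].astype(np.float32)); print(n,k,len(q),np.array(e),rad,q[:,2].max())
    for nm,c in (('desk',(450,100)),): 
        m=np.hypot(w[...,0]-c[0],w[...,1]-c[1])<40; print('desk z',np.nanmedian(w[m][:,2]))
E
```

```text
[[-1.   0.3  0. ]
 [ 0.3  1.   0. ]
 [-0.   0.  -1. ]]
top pan 468 [588.8 194.5] 58.08575439453125 34.07110679854031
top cup 240 [ 373.3 -269.6] 32.220672607421875 74.70428468859654
top tum 164 [411.1 293.9] 19.234651565551758 113.99635192976052
top pens 202 [ 582.8 -181.9] 30.24757194519043 141.66972212534893
top mug 257 [505.2  -0.1] 44.416290283203125 79.90633134069776
desk z -0.36941328932869055
scene pan 429 [587.6 194.7] 59.75807189941406 33.11236505212753
scene cup 383 [ 373.3 -268.1] 33.757171630859375 74.35173908329136
scene tum 140 [412.2 295.3] 21.20600128173828 113.22718059940257
scene pens 388 [ 582.8 -181.8] 29.67744255065918 142.50550325272422
scene mug 387 [505.3  -0. ] 45.737422943115234 79.40790106921679
desk z 1.7674980639091018
```

Request:
play_rows --pt "25 -28 0" --pt "25 -28 0" --pt "25 -28 0" --pt "25 -28 0" --pt "25 -28 0" --pt "25 -28 0" --pt "25 -28 0" --pt "25 -28 0" --yaw '[0, 0, 0, 0, 0, 0, 0, 0]' --gripper 0

```text
t: 1.67
ee_pos: [365.7, 377.4, 222.9]
orientation: [0.418, 3.113, 0.001]
ft_force: [-0.4, 1.4, 0.5]
width: 88.0
grasp_force: 0.0
```

Request:
play_rows --pt "5 -38 0" --pt "5 -38 0" --pt "5 -38 0" --pt "5 -38 0" --pt "5 -38 0" --pt "5 -38 0" --pt "5 -38 0" --pt "5 -38 0" --yaw '[-4, -4, -4, -4, -4, -4, -4, -4]'

```text
t: 2.33
ee_pos: [404.7, 73.2, 223.0]
orientation: [1.264, 2.875, 0.001]
ft_force: [1.4, -0.3, -0.5]
width: 87.8
grasp_force: 0.0
```

Request:
play_rows --pt "-4 -38 0" --pt "-4 -38 0" --pt "-4 -38 0" --pt "-4 -38 0" --pt "-4 -38 0" --pt "-4 -38 0" --pt "-4 -38 0" --pt "-4 -38 0" --yaw '[0, 0, 0, 0, 0, 0, 0, 0]'

```text
t: 3.0
ee_pos: [372.2, -231.1, 223.0]
orientation: [1.26, 2.877, -0.0]
ft_force: [-0.0, 0.3, 0.7]
width: 87.6
grasp_force: 0.0
```

Request:
play_rows --pt "0 -38 0" --pt "0 0 0" --pt "0 0 0" --yaw '[0, 0, 0]'

```text
t: 3.25
ee_pos: [372.5, -268.7, 222.7]
orientation: [1.265, 2.875, 0.0]
ft_force: [-0.0, -0.2, -0.0]
width: 87.7
grasp_force: 0.0
```

```bash
cat > wl.py <<'E'
from h import *
import sys
np.set_printoptions(precision=1,suppress=True)
x,y,r,z0,z1=map(float,sys.argv[1:6]); p,T=shot('wrist'); w=cloud(p,T)
m=(np.hypot(w[...,0]-x,w[...,1]-y)<r)&(w[...,2]>z0)&(w[...,2]<z1); q=w[m]
print(len(q), cv2.minEnclosingCircle(q[:,:2].astype(np.float32)) if len(q) else '', q[:,2].max() if len(q) else '')
o=ctrl.get_obs(); print(o['t'],o['ee_pos'],o['width'],o['qpos'])
if len(sys.argv)>6: save(p,sys.argv[6])
E
python3 wl.py 373 -269 48 60 85 w1.png
```

```text
1212 ((373.5533447265625, -270.02935791015625), 32.0147590637207) 73.35343596702921
3.3 [ 372.3 -267.3  222.5] 87.94922797711313 [-0.6  0.2  2.   0.   1.  -1.4]
```

View pics/w1.png

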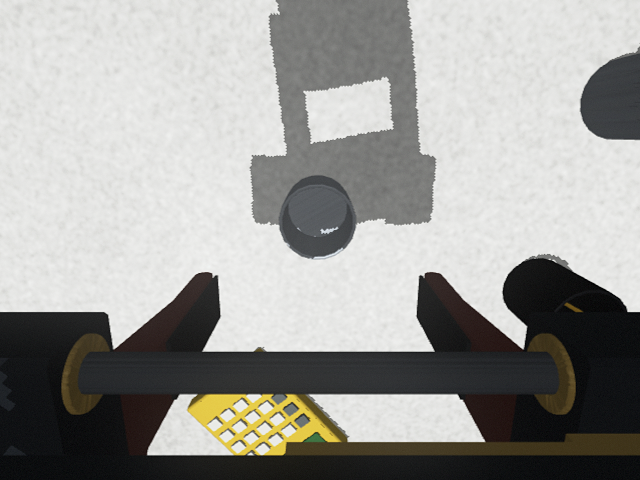

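The wrist view shows the handle-less cup at (317,218), centred between the fingers, and depth agrees with the earlier fix. I'll descend and grip.

Request:
play_rows --pt "1 -2.5 -30" --pt "0 0 -35" --pt "0 0 -35" --pt "0 0 -35" --pt "0 0 -30" --pt "0 0 -15" --pt "0 0 -10" --pt "0 0 0" --yaw '[0, 0, 0, 0, 0, 0, 0, 0]'

```text
t: 3.97
ee_pos: [373.0, -267.7, 31.3]
orientation: [-1.256, -2.876, -0.001]
ft_force: [-0.2, 0.4, -0.0]
width: 88.0
grasp_force: 0.0
```

Request:
play_rows --pt "0 0 0" --pt "0 0 0" --pt "0 0 0" --pt "0 0 0" --pt "0 0 0" --pt "0 0 0" --pt "0 0 0" --pt "0 0 0" --yaw '[0, 0, 0, 0, 0, 0, 0, 0]' --gripper 1

```text
t: 4.63
ee_pos: [374.4, -270.1, 33.8]
orientation: [1.259, 2.876, -0.001]
ft_force: [-1.2, 1.0, 7.9]
width: 63.9
grasp_force: 30.0
```

Request:
play_rows --pt "0 0 0" --pt "0 0 0" --pt "0 0 10" --pt "0 0 25" --pt "0 0 35" --pt "0 0 35" --pt "0 0 35" --pt "0 0 30" --yaw '[0, 0, 0, 0, 0, 0, 0, 0]'

```text
t: 5.3
ee_pos: [373.5, -269.6, 205.7]
orientation: [1.26, 2.876, -0.001]
ft_force: [-0.2, -0.0, -0.4]
width: 63.7
grasp_force: 30.0
```

Request:
play_rows --pt "10 22 5" --pt "15 34 0" --pt "15 34 0" --pt "15 34 0" --pt "15 34 0" --pt "15 34 0" --pt "15 34 0" --pt "15 34 0" --yaw '[0, 0, 0, 0, 0, 0, 0, 0]'

```text
t: 5.97
ee_pos: [488.8, -7.8, 208.5]
orientation: [1.26, 2.877, 0.0]
ft_force: [0.5, -0.5, -1.2]
width: 63.5
grasp_force: 30.0
```

Request:
play_rows --pt "17 34 0" --pt "17 34 0" --pt "17 34 0" --pt "17 34 0" --pt "17 34 0" --pt "15 34 0" --pt "0 0 0" --pt "0 0 0" --yaw '[0, 0, 0, 0, 0, 0, 0, 0]'

```text
t: 6.63
ee_pos: [588.6, 195.8, 207.9]
orientation: [-1.256, -2.879, 0.0]
ft_force: [0.3, -0.4, -1.8]
width: 63.5
grasp_force: 30.0
```

```bash
python3 wl.py 588 194 75 18 40 w2.png; python3 - <<'E'
from h import *
p,T=shot('top'); w=cloud(p,T)
m=(np.hypot(w[...,0]-588,w[...,1]-194)<70)&(w[...,2]>20)&(w[...,2]<40);q=w[m]; print(len(q),cv2.minEnclosingCircle(q[:,:2].astype(np.float32)))
E
```

```text
1662 ((588.861572265625, 194.35281372070312), 57.64661407470703) 31.107823222217235
6.6833 [588.  194.5 207.7] 64.00611829328977 [ 0.3  0.4  1.7 -0.   1.1 -0.4]
215 ((588.9915161132812, 192.87493896484375), 57.68925094604492)
```

View pics/w2.png

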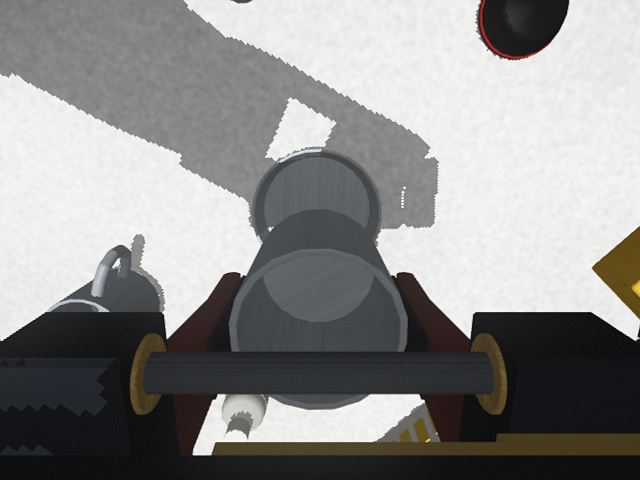

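The wrist view shows the cup upright at (318,330) in the fingers, over the pan at (316,205). They are aligned to about 1 mm, so I'll lower it.

Request:
play_rows --pt "0 0 -25" --pt "0 0 -35" --pt "0 0 -35" --pt "0 0 -30" --pt "0 0 -20" --pt "0 0 -10" --pt "0 0 -6" --pt "0 0 0" --yaw '[0, 0, 0, 0, 0, 0, 0, 0]'

```text
t: 7.4
ee_pos: [588.3, 193.4, 46.4]
orientation: [-1.261, -2.876, 0.001]
ft_force: [-0.5, 0.1, -0.7]
width: 63.5
grasp_force: 30.0
```

Request:
play_rows --pt "0 0 -2" --pt "0 0 -2" --pt "0 0 -2" --pt "0 0 -1" --pt "0 0 -1" --pt "0 0 0" --pt "0 0 0" --yaw '[0, 0, 0, 0, 0, 0, 0]'

```text
t: 7.98
ee_pos: [588.8, 194.5, 38.8]
orientation: [1.26, 2.878, 0.0]
ft_force: [-0.7, 0.4, -1.9]
width: 63.8
grasp_force: 30.0
```

Request:
play_rows --pt "0 0 -1" --pt "0 0 0" --pt "0 0 0" --yaw '[0, 0, 0]'

```text
t: 8.23
ee_pos: [588.9, 194.5, 37.9]
orientation: [1.26, 2.878, 0.0]
ft_force: [-0.8, 0.8, 1.3]
width: 63.7
grasp_force: 30.0
```

Request:
play_rows --pt "0 0 -1" --pt "0 0 0" --pt "0 0 0" --yaw '[0, 0, 0]'

```text
t: 8.48
ee_pos: [588.9, 194.6, 37.8]
orientation: [1.26, 2.878, 0.0]
ft_force: [-3.8, -0.7, 10.2]
width: 63.8
grasp_force: 30.0
```

Contact. Release and lift.

Request:
play_rows --pt "0 0 0" --pt "0 0 0" --pt "0 0 0" --pt "0 0 0" --pt "0 0 0" --pt "0 0 0" --pt "0 0 0" --pt "0 0 0" --yaw '[0, 0, 0, 0, 0, 0, 0, 0]' --gripper 0

```text
t: 9.15
ee_pos: [588.7, 194.3, 36.6]
orientation: [-1.26, -2.878, 0.0]
ft_force: [-0.1, -0.6, 0.1]
width: 88.1
grasp_force: 0.0
```

Request:
play_rows --pt "0 0 10" --pt "0 0 25" --pt "0 0 35" --pt "0 0 35" --pt "0 0 35" --pt "0 0 35" --pt "0 0 25" --pt "0 0 0" --yaw '[0, 0, 0, 0, 0, 0, 0, 0]'

```text
t: 9.82
ee_pos: [591.8, 195.4, 244.0]
orientation: [1.257, 2.87, 0.011]
ft_force: [1.6, -0.0, 0.0]
width: 88.0
grasp_force: 0.0
```

```bash
python3 wl.py 588 194 45 65 85 w3.png; python3 wl.py 588 194 75 18 40
```

```text
1054 ((588.9903564453125, 195.64767456054688), 31.93809700012207) 77.43257913973412
9.8667 [590.5 194.9 240.8] 87.9599454379946 [ 0.3  0.4  1.6 -0.   1.1 -0.4]
2884 ((588.9515991210938, 194.2806854248047), 57.77540588378906) 39.914938669078765
9.9167 [589.2 194.5 238.4] 87.56817236185978 [ 0.3  0.4  1.6 -0.   1.1 -0.4]
```

View pics/w3.png

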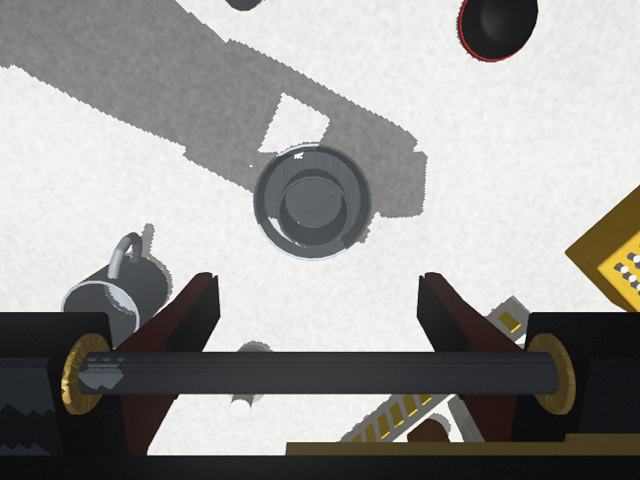

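The cup stands inside the pan at (313,200), centred at (589,195). Now to the tumbler.

Request:
play_rows --pt "-25 14 0" --pt "-30 17 0" --pt "-30 17 0" --pt "-30 17 0" --pt "-30 17 0" --pt "-32 18 0" --pt "0 0 0" --pt "0 0 0" --yaw '[0, 0, 0, 0, 0, 0, 0, 0]'

```text
t: 10.58
ee_pos: [409.6, 294.5, 235.4]
orientation: [-1.255, -2.878, 0.004]
ft_force: [-0.1, 0.3, -0.4]
width: 87.7
grasp_force: 0.0
```

```bash
python3 wl.py 411.5 294.5 35 98 125
```

```text
796 ((410.9727783203125, 294.1952819824219), 19.029537200927734) 113.32373795230421
10.6333 [410.9 294.3 235.7] 87.7514585386624 [ 0.6  0.2  1.9 -0.   1.  -0.1]
```

Request:
play_rows --pt "0 0 -25" --pt "0 0 -35" --pt "0 0 -35" --pt "0 0 -35" --pt "0 0 -20" --pt "0 0 -13" --pt "0 0 0" --pt "0 0 0" --yaw '[0, 0, 0, 0, 0, 0, 0, 0]'

```text
t: 11.3
ee_pos: [412.1, 293.4, 72.6]
orientation: [-1.262, -2.876, 0.003]
ft_force: [0.1, -0.4, -0.2]
width: 87.5
grasp_force: 0.0
```

Request:
play_rows --pt "0 0 0" --pt "0 0 0" --pt "0 0 0" --pt "0 0 0" --pt "0 0 0" --pt "0 0 0" --pt "0 0 0" --pt "0 0 0" --yaw '[0, 0, 0, 0, 0, 0, 0, 0]' --gripper 1

```text
t: 11.97
ee_pos: [411.7, 294.4, 73.8]
orientation: [1.26, 2.878, 0.0]
ft_force: [0.4, 0.3, -1.4]
width: 37.9
grasp_force: 28.6
```

Request:
play_rows --pt "0 0 0" --pt "0 0 0" --pt "0 0 0" --pt "0 0 0" --pt "0 0 0" --pt "0 0 0" --pt "0 0 0" --pt "0 0 0" --yaw '[0, 0, 0, 0, 0, 0, 0, 0]'

```text
t: 12.63
ee_pos: [411.8, 294.4, 73.7]
orientation: [1.26, 2.878, 0.0]
ft_force: [-0.2, -0.3, 2.1]
width: 38.1
grasp_force: 30.0
```

Request:
play_rows --pt "0 0 10" --pt "0 0 25" --pt "0 0 35" --pt "0 0 35" --pt "0 0 30" --pt "10 -6 10" --pt "27 -15 0" --pt "28 -16 0" --yaw '[0, 0, 0, 0, 0, 0, 0, 0]'

```text
t: 13.3
ee_pos: [477.2, 257.7, 220.8]
orientation: [1.256, 2.878, 0.004]
ft_force: [-0.2, 0.3, -1.6]
width: 37.7
grasp_force: 30.0
```

Request:
play_rows --pt "28 -16 0" --pt "28 -16 0" --pt "28 -16 0" --pt "20 -10 0" --pt "8 -4 0" --pt "0 0 0" --pt "0 0 0" --pt "0 0 0" --yaw '[0, 0, 0, 0, 0, 0, 0, 0]'

```text
t: 13.97
ee_pos: [587.3, 196.0, 218.6]
orientation: [-1.258, -2.877, 0.001]
ft_force: [0.4, 0.7, -1.3]
width: 38.3
grasp_force: 29.9
```

```bash
python3 wl.py 589 195 40 65 85 w4.png; python3 - <<'E'
from h import *
for n in ('top','scene'):
    p,T=shot(n); w=cloud(p,T)
    for r,a,b in ((45,66,80),(30,205,300)):
        m=(np.hypot(w[...,0]-589,w[...,1]-195)<r)&(w[...,2]>a)&(w[...,2]<b);q=w[m]; print(n,a,len(q),cv2.minEnclosingCircle(q[:,:2].astype(np.float32)) if len(q) else '')
E
```

```text
773 ((588.9364013671875, 195.71849060058594), 31.904611587524414) 77.1302022222306
14.0167 [587.3 196.1 218.7] 38.286929311144426 [ 0.3  0.4  1.6  0.   1.1 -0.4]
top 66 23 ((606.8209228515625, 174.20004272460938), 12.976712226867676)
top 205 3 ((572.5787353515625, 170.7012939453125), 2.161660671234131)
scene 66 247 ((589.5467529296875, 195.10609436035156), 34.36724853515625)
scene 205 996 ((589.0250244140625, 194.96182250976562), 29.952648162841797)
```

View pics/w4.png

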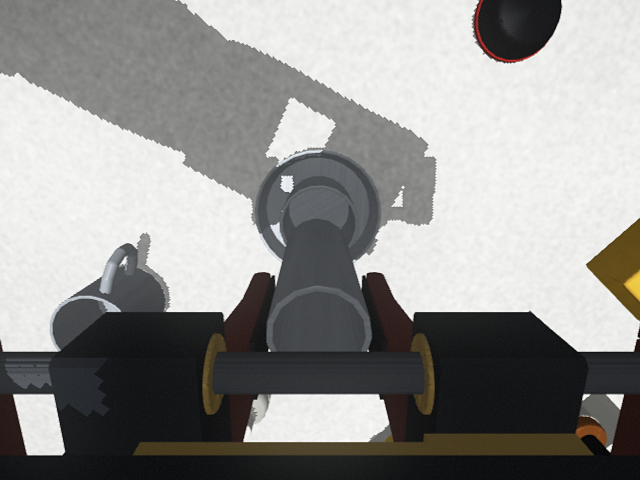

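The wrist view shows the tumbler upright at (320,320), in line with the cup at (317,210). I need a shift of about (+1.5, -0.5), then lower.

Request:
play_rows --pt "1.5 -0.5 -20" --pt "0 0 -30" --pt "0 0 -20" --pt "0 0 -15" --pt "0 0 -15" --pt "0 0 -15" --pt "0 0 -10" --pt "0 0 0" --yaw '[0, 0, 0, 0, 0, 0, 0, 0]'

```text
t: 14.78
ee_pos: [588.4, 194.9, 91.7]
orientation: [-1.258, -2.876, 0.004]
ft_force: [-0.4, 0.3, -0.0]
width: 38.0
grasp_force: 29.9
```

Request:
play_rows --pt "0 0 -3" --pt "0 0 -2" --pt "0 0 -2" --pt "0 0 -1" --pt "0 0 -1" --pt "0 0 0" --pt "0 0 0" --yaw '[0, 0, 0, 0, 0, 0, 0]'

```text
t: 15.37
ee_pos: [590.4, 194.9, 84.9]
orientation: [1.26, 2.878, 0.0]
ft_force: [-0.0, 0.1, -0.4]
width: 38.1
grasp_force: 29.9
```

Request:
play_rows --pt "0 0 -1" --pt "0 0 -1" --pt "0 0 0" --pt "0 0 0" --pt "0 0 0" --yaw '[0, 0, 0, 0, 0]'

```text
t: 15.78
ee_pos: [590.2, 194.9, 82.6]
orientation: [-1.26, -2.878, 0.0]
ft_force: [0.3, -0.3, -0.5]
width: 37.9
grasp_force: 29.9
```

Request:
play_rows --pt "0 0 -1" --pt "0 0 0" --pt "0 0 0" --pt "0 0 0" --yaw '[0, 0, 0, 0]'

```text
t: 16.12
ee_pos: [590.4, 194.9, 81.8]
orientation: [1.26, 2.878, 0.0]
ft_force: [-0.6, 0.5, 0.7]
width: 37.4
grasp_force: 30.0
```

Request:
play_rows --pt "0 0 -1" --pt "0 0 0" --pt "0 0 0" --pt "0 0 0" --yaw '[0, 0, 0, 0]'

```text
t: 16.45
ee_pos: [590.6, 194.9, 81.7]
orientation: [1.26, 2.877, 0.0]
ft_force: [-1.5, -1.1, 8.2]
width: 38.4
grasp_force: 30.0
```

Contact. Release and lift.

Request:
play_rows --pt "0 0 0" --pt "0 0 0" --pt "0 0 0" --pt "0 0 0" --pt "0 0 0" --pt "0 0 0" --pt "0 0 0" --pt "0 0 0" --yaw '[0, 0, 0, 0, 0, 0, 0, 0]' --gripper 0

```text
t: 17.12
ee_pos: [590.2, 194.9, 80.6]
orientation: [-1.26, -2.878, 0.0]
ft_force: [-0.5, 0.1, -0.8]
width: 86.8
grasp_force: 0.0
```

Request:
play_rows --pt "0 0 8" --pt "0 0 20" --pt "0 0 30" --pt "0 0 30" --pt "0 0 30" --pt "0 0 30" --pt "0 0 0" --pt "0 0 0" --yaw '[0, 0, 0, 0, 0, 0, 0, 0]'

```text
t: 17.78
ee_pos: [591.4, 195.2, 231.3]
orientation: [1.258, 2.875, 0.005]
ft_force: [0.9, -0.0, -1.2]
width: 87.9
grasp_force: 0.0
```

```bash
python3 wl.py 589 195 30 105 130 w5.png; python3 wl.py 589 195 45 65 85;python3 - <<'E'
from h import *
p,T=shot('scene'); cv2.imwrite('pics/s5.png',cv2.resize(p['pixels'][120:290,250:470,::-1],None,fx=3,fy=3))
E
```

```text
906 ((589.9586791992188, 195.0420379638672), 18.928375244140625) 120.97165436543872
17.8333 [590.3 194.9 229.4] 88.06165688005669 [ 0.3  0.4  1.6 -0.   1.1 -0.4]
1258 ((589.0829467773438, 195.63467407226562), 31.943300247192383) 84.98234965308984
17.8833 [589.6 194.7 228.1] 88.01503306765714 [ 0.3  0.4  1.6 -0.   1.1 -0.4]
```

View pics/s5.png

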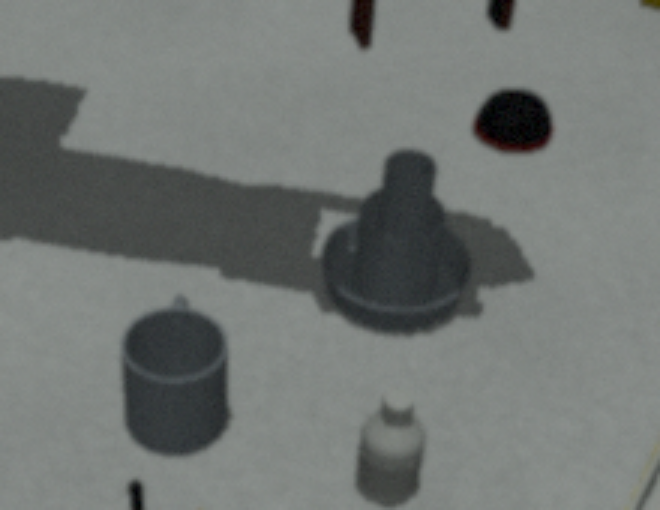

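View pics/w5.png

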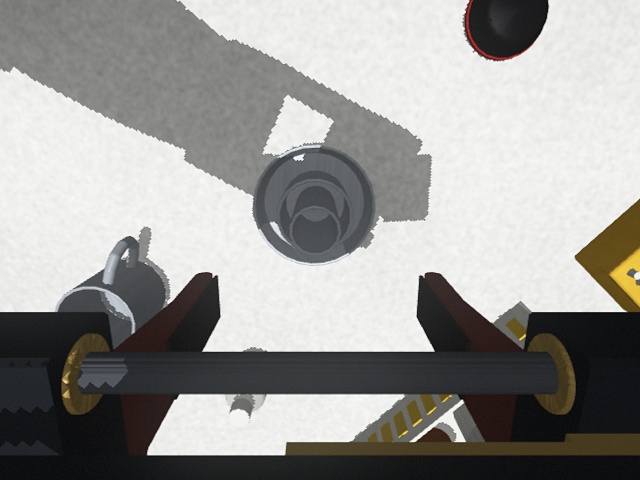

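The tumbler stands upright in the cup, which stands in the pan (scene crop around (408,240), wrist view (315,205)). The mug hasn't moved and the gripper is clear.

```bash
python3 -c "
from workcell import ticket
print(ticket.close_job())"
```

```text
the job is handed in; nothing more can be done
None
```

The job is handed in: the cup stands upright in the pan and the tumbler upright in the cup, each lowered until it touched before release, with the mug left where it stood and the gripper clear (about 18 s of the 64 s used).

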